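Discard the spent tube through the waste bin's spring flap

ROBOT

A 6-joint arm with a two-finger parallel gripper is mounted at the origin on the work surface. World frame = base frame: x ahead of the robot, y to its left, z up, the work surface at z = 0. Lengths are in m, angles in rad, forces in N, time in s.
With the tool pointing down it reaches from about 0.425 to 0.95 m from the base axis. Payload 14.7 kg.
Tool frame: the origin (TCP) lies at the very end of the fingers, on their centre line; the grasp point (between the pads) lies 19 mm behind it; z points along the fingers, y is the direction in which the jaws open and shut (so a half turn about z gives the same grasp; the last joint's range is limited). The gripper opens to 85 mm and grips with 20 to 120 N. Pads are 22 mm wide; open, the fingers measure 114 mm over their backs; the gripper's body (76 mm by 85 mm) begins 54 mm behind the grasp point. The pads swing forward as they close: fully open they stand 13 mm farther back than shut.
Start: joints at [1.237, 0.48, 1.596, -0, 1.065, -0.047], TCP at [0.184, 0.623, 0.231] pointing down, gripper open.
Joint ranges: [-2.75, 2.75], [-0.82, 2.05], [0.23, 2.67], [-1.56, 4.7], [0.09, 2.69], [-2.92, 2.92]. Speed limits (rad/s): [1.89, 1.89, 2.39, 3.01, 3.01, 3.01].

INTERFACE

Orientations are given as a 3x3 rotation matrix whose columns are the frame's x, y, z axes.
In Python, from workcell import sensors, get_image, camera_model, ticket gives the robot as it stands.
- The arm moves only by the tool arm_command, never from a script. Its argument "series" is a list of rows, each a list of 3 entries, a list of its own where there are three numbers: the closure, from 0 (fully open) to 1 (shut), then the shift along the tool's x, y, z in cm, then the turn, a rotation vector about the tool's x, y, z in rad. In form: [[fingers, [dx, dy, dz], [wx, wy, wz]], ...]. A call has 1 to 10 rows; each row is the pose to reach, as a shift and turn from the pose measured when the call began, along the tool's axes at that moment; what a row does not reach only later rows make up. A row lasts 1/8 s, in which the tool goes at most 62.5 mm and 10.7 degrees, less where a joint would pass 70% of its speed; a pose out of reach is approached as far as the arm can. A call with a gripper value outside its range is refused whole. The fingers move at their own pace and stop on an object; "grip_force" is the grip in N (left out, the last holds). Time passes only in rows, so rows that repeat a pose let the fingers close. It gives the time, the measured TCP pose, the force and the opening at its end, in the units of the state.
- sensors.get_obs(): the state, without advancing time (a new reading comes with each control period).
- get_image(name): name is "side" or "top" or "wrist"; returns the picture (480x640x3 uint8, blue, green, red); there is no depth.
- camera_model(name): a dict with "K" (3x3 intrinsics, pixels), "origin" and "orientation" of the camera in the world. Camera axes: x right, y down, z forward; pixel columns grow to the right and rows downward; lengths in m; the calibration is good to about 2 mm. A picture is of the moment at which its call begins: read the wrist's pose just before it. camera_model takes no time and is no camera call; for the wrist camera it gives the pose at the moment of the call.
- ticket.finish_job(): hands the job in, once; it reports no verdict.
The state is a dict: "time_s": time; "qpos": joint angles; "qvel": joint speeds; "effort": joint torques, N m; "tool_pos": TCP position; "ee_rot": TCP orientation; "force": force on the tool from outside, world axes, zero at the start; "torque": the same for the moment, N m; "finger_gap": finger opening in m.
Only numpy, scipy, OpenCV 4.12 (cv2) and the standard library are available. Lean on these libraries where they do the work, as an engineer would, in place of code of your own. Each camera call takes 0.05 s, during which the arm holds its last target.

TASK

Take the red-capped tube out of the rack and, keeping hold of it, push it upright, bottom first, down through the white spring flap in the lid of the yellow waste bin; let go once it is well inside so that it drops into the bin and the flap swings shut behind it. Leave the blue-capped tube where it stands in the rack.

Things in the scene. Friction and masses are not known exactly. Their poses are not given: they have to be found in the camera images.
- tube_red: Spent tube: upright, round, flat-bottomed, 115 mm tall, 30 mm diameter, whitish, red cap (34 mm diameter, top 22 mm; grip it there), about 80 g. Origin: centre of its underside, z up the tube. It stands in an outer hole of a fixed white rack, upper 75 mm free above the rack. At the start its x axis lies across the row of holes, y along it.
- tube_blue: Tube of the same shape and size with a blue cap, in the other outer hole, 110 mm from the red one; origin at the centre of its underside. The rack: 70 x 170 mm, 50 mm high, three 36 mm round holes in a row, 55 mm apart, 40 mm deep, floor 10 mm above the table.
- mouth (a point): Centre of the opening (70 mm along x, 66 mm along y, z up) in the lid of the fixed yellow waste bin, at the lid's upper face, 195 mm above the table. The white flap (66 x 60 x 3 mm) fills it, hinged at its +x edge, swinging down into the bin. Bin 170 (x) x 150 (y) mm, centred on the opening; lid 5 mm thick, overhanging 4 mm; inner floor 6 mm above the table.
- flap (a joint): Flap angle in rad: 0 shut (level), growing as it swings down, at most 1.5. A light spring (0.04 N m, 1 to 2 N at mid-flap) shuts it; a tube set down on it does not open it. A tube held upright and pushed through the middle until its underside is about 80 mm below the lid has the flap against its side and falls in when let go; a shallower one may be caught.
Mind the look-alikes: they are no part of the job. Leave any green look-alike of the tube_red alone.

How it is judged:
On the way:
1. the red-capped tube, held by the fingers and within 25 degrees of upright, bottom first, pushes the flap down by more than 0.6 rad, its underside more than 30 mm below the lid inside the opening (value of joint flap above 0.6 rad and z of tube_red in the frame of mouth below -0.03 m and horizontal distance between tube_red and mouth below 0.05 m and angle between tube_red's own z axis and vertical below 0.436 rad and contact force between the fingers and tube_red above 0.3 N), for 0.1 s.
At the end, for the whole second after the job is handed in: The red-capped tube lies at rest inside the bin (its underside centre within the bin's walls and more than 60 mm below the lid), the flap is shut to within 0.12 rad, and the blue-capped tube still stands in its hole (moved less than 20 mm, tilted less than 0.2 rad) (z of tube_red in the frame of mouth below -0.06 m and x of tube_red in the frame of mouth between -0.085 and 0.085 m and y of tube_red in the frame of mouth between -0.075 and 0.075 m and value of joint flap below 0.12 rad and linear speed of tube_red below 0.05 m/s and distance of tube_blue from where it was at the start of the episode below 0.02 m and angle between tube_blue's own z axis and vertical below 0.2 rad); the robot touches nothing.
It fails at once if the blue-capped tube is lifted or knocked more than 30 mm from its place (distance of tube_blue from where it was at the start of the episode above 0.03 m).
It also fails if it takes over 43 s, if anything falls off the work surface, if the arm or the gripper's body presses on something with over 40 N, if the wrist force passes 120 N, or if a joint passes its speed limit or range.

## Working session

There is one attempt and no reset: what is moved stays moved. The work goes in short steps, Python scripts to look and compute and a tool call to move; the robot and the scene stay as the last step left them, time stands still between calls to the robot, and variables do not carry over. Pictures are saved under pics/ and viewed, and the job is handed in when it is done.

Besides the shell and the picture viewer there is one more tool, called after "Request:" by a JSON object that holds its "method" and its "body", one argument or row to a line. arm_command: Moves the arm, as the interface text tells. Its arguments: {"type":"object","properties":{"series":{"type":"array","items":{"type":"array"}},"grip_force":{"type":"number"}},"required":["series"]}

```bash
mkdir -p pics; ls; python3 - <<'E'
from workcell import sensors, get_image, camera_model
import cv2, numpy as np
for n in ("side","top","wrist"):
    m=camera_model(n); cv2.imwrite(f"pics/a_{n}.png",get_image(n)); print(n,m)
o=sensors.get_obs(); print(o)
E
```

```text
pics
side {'K': array([[470.22411868,   0.        , 323.33370539],
       [  0.        , 470.22411868, 243.97859373],
       [  0.        ,   0.        ,   1.        ]]), 'origin': array([0.19584665, 0.45892433, 0.76032216]), 'orientation': array([[-0.7623988 , -0.47225748,  0.4424036 ],
       [-0.64709593,  0.56046854, -0.51685769],
       [-0.00386339, -0.68032925, -0.73289643]])}
top {'K': array([[540.9126476 ,   0.        , 324.57559599],
       [  0.        , 540.9126476 , 231.29003768],
       [  0.        ,   0.        ,   1.        ]]), 'origin': array([0.54697849, 0.03505491, 1.02462947]), 'orientation': array([[-0.02327722, -0.99845362,  0.05048301],
       [-0.99963997,  0.02257135, -0.01450761],
       [ 0.0133457 , -0.05080253, -0.99861954]])}
wrist {'K': array([[332.48842283,   0.        , 319.00219732],
       [  0.        , 332.48842283, 234.96477766],
       [  0.        ,   0.        ,   1.        ]]), 'origin': array([0.10287002, 0.64789388, 0.37458314]), 'orientation': array([[ 0.28171605,  0.90687179,  0.3134001 ],
       [ 0.95949706, -0.26585343, -0.09320593],
       [-0.00120734,  0.32696408, -0.94503599]])}
{'time_s': 0.15, 'qpos': array([ 1.23740744e+00,  4.80674049e-01,  1.59672390e+00,  6.65088131e-06,
        1.06513606e+00, -4.66095229e-02]), 'qvel': array([ 0.0002295 , -0.00192276, -0.00110578,  0.00134853,  0.00027049,
       -0.00091699]), 'effort': array([ 1.02259950e-03, -9.51142216e+01, -4.30467904e+01, -2.91486515e-05,
        8.08386278e-03, -3.52553877e-05]), 'tool_pos': array([0.18374051, 0.62315492, 0.2308307 ]), 'ee_rot': array([[-9.59158933e-01,  2.82867536e-01, -3.13552450e-04],
       [ 2.82867706e-01,  9.59158524e-01, -8.87614376e-04],
       [ 4.96692136e-05, -9.40057120e-04, -9.99999557e-01]]), 'force': array([-0.34295496,  0.47701363,  0.06551205]), 'torque': array([ 0.02330384,  0.03272407, -0.01209036]), 'finger_gap': 0.08547669378331274}
```

View pics/a_side.png

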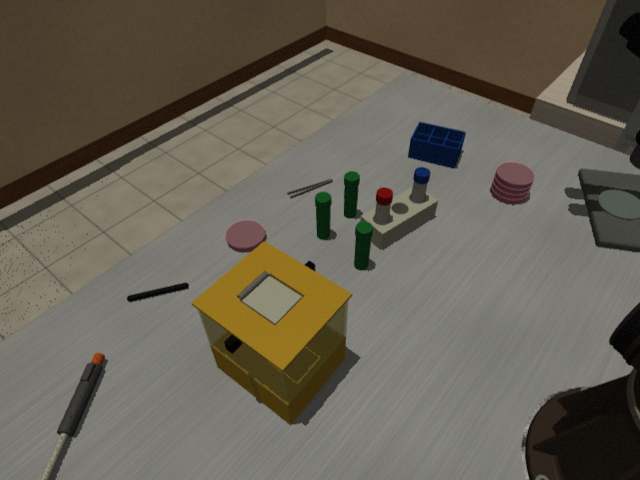

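View pics/a_top.png

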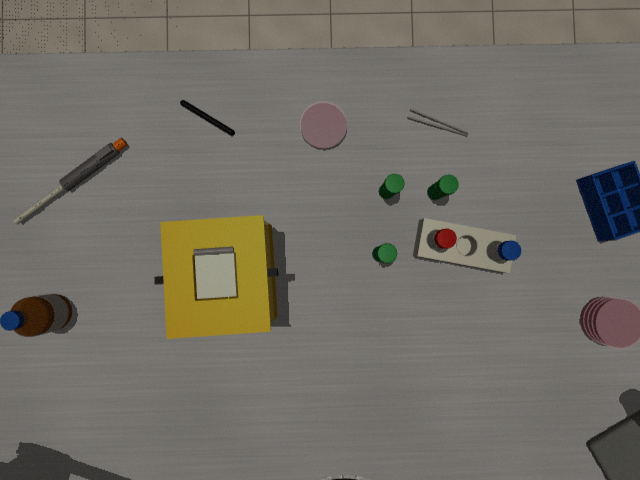

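View pics/a_wrist.png

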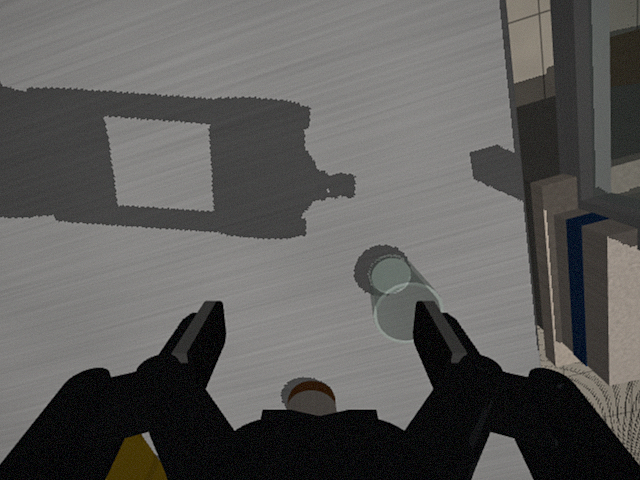

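The top view shows one red cap at (445,239) and one blue cap at (510,251) in the rack. The green look-alikes are at (394,184), (447,186) and (386,253), and the bin flap is at (215,275). Next I'll measure these and confirm with a crop.

```bash
cat > h.py <<'E'
import cv2, numpy as np
def ray(m,u,v,z):
    d=m["orientation"]@np.linalg.solve(m["K"],[u,v,1.0]); o=m["origin"]; return o+d*(z-o[2])/d[2]
def proj(m,P):
    p=m["orientation"].T@(np.asarray(P)-m["origin"]); q=m["K"]@p; return q[:2]/q[2]
def mask(im,lo,hi):
    return cv2.inRange(cv2.cvtColor(im,cv2.COLOR_BGR2HSV),lo,hi)
def blobs(mk,amin=60):
    c,_=cv2.findContours(mk,cv2.RETR_EXTERNAL,cv2.CHAIN_APPROX_NONE); return [x for x in c if cv2.contourArea(x)>amin]
def tri(ms,uvs):
    A=np.zeros((3,3));b=np.zeros(3)
    for m,(u,v) in zip(ms,uvs):
        d=m["orientation"]@np.linalg.solve(m["K"],[u,v,1.0]);d/=np.linalg.norm(d);P=np.eye(3)-np.outer(d,d);A+=P;b+=P@m["origin"]
    return np.linalg.solve(A,b)
E
python3 - <<'E'
from workcell import camera_model
from h import *
for n in("top","side"):
    im=cv2.imread(f"pics/a_{n}.png");m=camera_model(n)
    for nm,lo,hi in(("red",(0,150,80),(8,255,255)),("red2",(172,150,80),(180,255,255)),("blue",(105,150,60),(125,255,255)),("yellow",(18,150,90),(30,255,255)),("green",(50,100,30),(75,255,255))):
        for c in blobs(mask(im,lo,hi)):
            (x,y),r=cv2.minEnclosingCircle(c); print(n,nm,np.round((x,y,r),1),cv2.contourArea(c),np.round(ray(m,x,y,.125 if nm!="yellow" else .195),4))
            if nm=="yellow":
                print(cv2.minAreaRect(c), [np.round(ray(m,*p,.195),4)[:2] for p in cv2.boxPoints(cv2.minAreaRect(c))])
    if n=="top": cv2.imwrite("pics/crop.png",cv2.resize(im[150:290,360:560],None,fx=4,fy=4,interpolation=cv2.INTER_CUBIC)[:600])
    hsv=cv2.cvtColor(im,cv2.COLOR_BGR2HSV)
    x0,y0,x1,y1=(170,225,262,330) if n=="top" else (215,258,335,345)
    mk=np.zeros(im.shape[:2],np.uint8); mk[y0:y1,x0:x1]=cv2.inRange(hsv,(0,0,150),(180,70,255))[y0:y1,x0:x1]
    c=max(blobs(mk),key=cv2.contourArea); R=cv2.minAreaRect(c); b=cv2.boxPoints(R)
    print(n,"flap",R); P=[ray(m,*p,.195)[:2] for p in b]; print(np.round(P,4),np.mean(P,0),[np.linalg.norm(P[i]-P[i-1]) for i in range(4)])
E
```

```text
top red [446.3 237.8   9.8] 265.0 [ 0.577 -0.181  0.125]
top blue [  9.3 320.4   9.4] 244.0 [0.4579 0.5421 0.125 ]
top blue [510.8 249.8   9.7] 268.5 [ 0.5545 -0.2883  0.125 ]
top blue [623.6 199.9  40.3] 1814.5 [ 0.634  -0.4824  0.125 ]
top yellow [215.  276.5  77.4] 11890.0 [0.5237 0.1917 0.195 ]
((214.78268432617188, 276.5772705078125), (116.92330169677734, 104.51969909667969), 86.36705780029297) [array([0.6096, 0.2762]), array([0.6162, 0.1166]), array([0.4382, 0.1085]), array([0.4322, 0.2664])]
top green [384.5 253.   11.9] 329.5 [ 0.554  -0.0769  0.125 ]
top green [442.5 187.5  16. ] 412.5 [ 0.6615 -0.1775  0.125 ]
top green [391.1 185.9  13.5] 348.0 [ 0.666  -0.0911  0.125 ]
top flap ((215.03103637695312, 275.527587890625), (42.397300720214844, 38.521644592285156), 86.633544921875)
[[0.5564 0.2224]
 [0.5585 0.1638]
 [0.494  0.1609]
 [0.492  0.2194]] [0.52520971 0.19163316] [np.float64(0.06449666345626841), np.float64(0.05868547469025399), np.float64(0.06456877252474119), np.float64(0.05845828462832192)]
side red [384.5 192.    7.6] 104.5 [ 0.5775 -0.181   0.125 ]
side blue [422.  172.    7.3] 94.0 [ 0.5538 -0.2863  0.125 ]
side blue [440.5 133.5  23.5] 192.5 [ 0.598  -0.4373  0.125 ]
side yellow [271.5 299.   79.7] 10383.5 [0.5239 0.1944 0.195 ]
((271.133056640625, 298.4819641113281), (121.66046905517578, 104.65367889404297), 37.284324645996094) [array([0.6089, 0.2763]), array([0.6644, 0.0938]), array([0.4397, 0.1106]), array([0.4198, 0.2698])]
side green [362.  245.   24.2] 611.0 [ 0.5233 -0.033   0.125 ]
side green [323.  215.1  23.1] 502.0 [ 0.6298 -0.0475  0.125 ]
side green [351.  194.5  22.9] 476.5 [ 0.6254 -0.1307  0.125 ]Traceback (most recent call last):
  File "<stdin>", line 14, in <module>
ValueError: max() iterable argument is empty
```

```bash
python3 - <<'E'
from h import *
im=cv2.imread("pics/a_top.png"); cv2.imwrite("pics/crop2.png",cv2.resize(im[200:345,150:290],None,fx=4,fy=4))
E
```

```text
(no output)
```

View pics/crop.png

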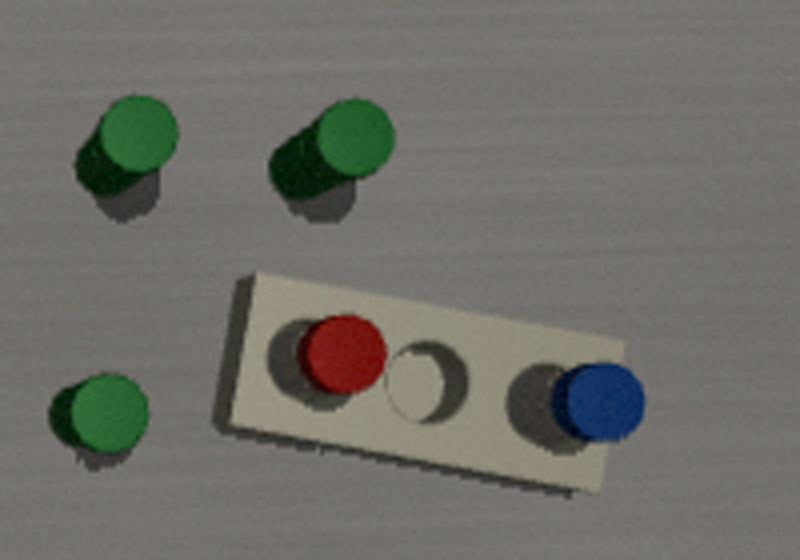

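View pics/crop2.png

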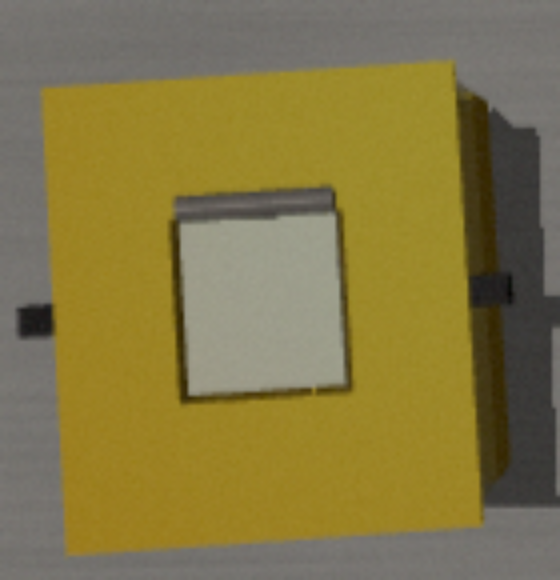

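The crop confirms it: the only red cap is in the left outer hole, with blue in the other outer hole, and the greens stand outside the rack. Both views agree on red at about (0.577, -0.181) and the mouth at about (0.524, 0.192), with the bin yawed about 2° and the hinge on +x. I'll grip along y, since a green tube is close on the +x side.

```bash
cat > d.py <<'E'
import sys,numpy as np
from workcell import sensors
o=sensors.get_obs();R=o["ee_rot"];p=o["tool_pos"]
print("t",o["time_s"],"p",p.round(4),"yang",np.degrees(np.arctan2(R[1,1],R[0,1])).round(2),"tilt",np.degrees(np.arccos(-R[2,2])).round(2),"gap",o["finger_gap"].round(4),"F",o["force"].round(2))
for a in sys.argv[1:]:
    print(a,(R.T@(np.array(eval(a))-p)*100).round(2))
E
python3 d.py "(.184,.623,.30)" "(.40,.25,.30)" "(.5,.0,.28)" "(.577,-.181,.2)"
```

```text
Traceback (most recent call last):
  File "d.py", line 4, in <module>
    print("t",o["time_s"],"p",p.round(4),"yang",np.degrees(np.arctan2(R[1,1],R[0,1])).round(2),"tilt",np.degrees(np.arccos(-R[2,2])).round(2),"gap",o["finger_gap"].round(4),"F",o["force"].round(2))
                                                                                                                                                    ^^^^^^^^^^^^^^^^^^^^^
AttributeError: 'float' object has no attribute 'round'
```

```bash
sed -i 's/o\["finger_gap"\].round(4)/round(o["finger_gap"],4)/' d.py
python3 d.py "(.184,.623,.30)" "(.40,.25,.30)" "(.5,.0,.28)" "(.577,-.181,.2)"
```

```text
t 0.15 p [0.1837 0.6232 0.2308] yang 73.57 tilt 0.05 gap 0.0855 F [-0.34  0.48  0.07]
(.184,.623,.30) [-0.03 -0.01 -6.92]
(.40,.25,.30) [-31.3  -29.68  -6.89]
(.5,.0,.28) [-47.96 -50.83  -4.87]
(.577,-.181,.2) [-60.47 -66.     3.14]
```

Request:
{"method": "arm_command", "body": {
  "series": [
    [0, [0, 0, -5], [0, 0, 0]],
    [0, [-3, -3, -7], [0, 0, 0]],
    [0, [-6.5, -6.5, -7], [0, 0, 0]],
    [0, [-10, -10, -7], [0, 0, 0]],
    [0, [-14, -13.5, -7], [0, 0, 0]],
    [0, [-18, -17, -7], [0, 0, 0]],
    [0, [-22, -21, -7], [0, 0, 0]],
    [0, [-26, -25, -7], [0, 0, 0]],
    [0, [-31, -29.5, -7], [0, 0, -0.1]],
    [0, [-34, -33.5, -7], [0, 0, -0.15]]
  ]
}}

```text
time_s: 1.4
tool_pos: [0.4161, 0.2039, 0.3011]
ee_rot: [[-0.991, 0.134, 0.0], [0.134, 0.991, -0.001], [-0.0, -0.001, -1.0]]
force: [1.0, 1.4, 0.1]
finger_gap: 0.0851
```

```bash
python3 d.py "(.5,.0,.28)" "(.577,-.181,.2)"
```

```text
t 1.4 p [0.4161 0.2039 0.3011] yang 82.28 tilt 0.05 gap 0.0851 F [1.01 1.43 0.13]
(.5,.0,.28) [-11.05 -19.07   2.13]
(.577,-.181,.2) [-21.11 -35.97  10.15]
```

Request:
{"method": "arm_command", "body": {
  "series": [
    [0, [-2.5, -4.5, 0], [0, 0, 0]],
    [0, [-5, -9, 0], [0, 0, 0]],
    [0, [-8, -14, 1], [0, 0, 0]],
    [0, [-11, -19, 2], [0, 0, 0]],
    [0, [-14, -24, 4], [0, 0, 0]],
    [0, [-17, -29, 6], [0, 0, 0]],
    [0, [-19.5, -33, 8.5], [0, 0, 0]],
    [0, [-21.1, -36, 10.1], [0, 0, 0]],
    [0, [-21.1, -36, 10.1], [0, 0, 0]],
    [0, [-21.1, -36, 10.1], [0, 0, 0]]
  ]
}}

```text
time_s: 2.65
tool_pos: [0.5765, -0.1809, 0.2004]
ee_rot: [[-0.991, 0.134, -0.001], [0.134, 0.991, -0.0], [0.0, -0.0, -1.0]]
force: [0.2, 0.1, -0.2]
finger_gap: 0.0855
```

```bash
python3 - <<'E'
from workcell import camera_model,get_image
from h import *
m=camera_model("wrist");im=get_image("wrist");cv2.imwrite("pics/b_wrist.png",im)
for lo,hi in (((0,130,60),(8,255,255)),((105,150,60),(125,255,255))):
    for c in blobs(mask(im,lo,hi)):
        (x,y),r=cv2.minEnclosingCircle(c);print(x,y,r,ray(m,x,y,.125))
print(proj(m,(.577,-.181,.125)))
E
python3 d.py "(.577,-.181,.2)"
```

```text
320.03570556640625 243.23214721679688 24.003482818603516 [ 0.57429871 -0.17902083  0.125     ]
16.36192512512207 331.844482421875 53.41241455078125 [ 0.61570909 -0.42243809  0.125     ]
61.5 281.5 56.92548751831055 [ 0.57876037 -0.37098434  0.125     ]
163.5 233.5 23.717182159423828 [ 0.55260711 -0.28619498  0.125     ]
[317.76557729 247.13095307]
t 2.7 p [ 0.5767 -0.1806  0.2008] yang 82.3 tilt 0.04 gap 0.0854 F [-0.08 -0.92 -0.35]
(.577,-.181,.2) [-0.04 -0.04  0.08]
```

View pics/b_wrist.png

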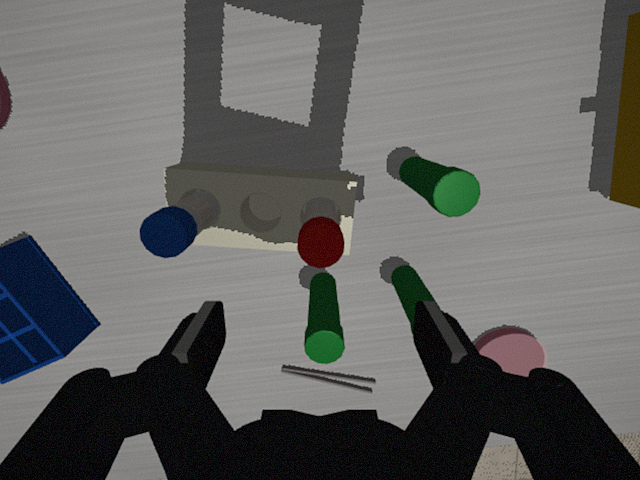

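The wrist view shows the red cap at (320,243), between the fingers and matching the estimate. The path down is clear: the green tubes at (323,345) and (410,290) lie beside the finger sweep. Descending and closing.

Request:
{"method": "arm_command", "body": {
  "series": [
    [0, [0, 0, 3], [0, 0, 0]],
    [0, [0, 0, 6], [0, 0, 0]],
    [0, [0, 0, 8.5], [0, 0, 0]],
    [0, [0, 0, 10.4], [0, 0, 0]],
    [0, [0, 0, 10.4], [0, 0, 0]],
    [0.3, [0, 0, 10.4], [0, 0, 0]],
    [0.6, [0, 0, 10.4], [0, 0, 0]],
    [1, [0, 0, 10.4], [0, 0, 0]],
    [1, [0, 0, 10.4], [0, 0, 0]],
    [1, [0, 0, 10.4], [0, 0, 0]]
  ],
  "grip_force": 40
}}

```text
time_s: 3.95
tool_pos: [0.5773, -0.1808, 0.0977]
ee_rot: [[-0.991, 0.134, 0.002], [0.134, 0.991, -0.001], [-0.002, -0.001, -1.0]]
force: [-0.6, 1.1, 7.4]
finger_gap: 0.0326
```

Request:
{"method": "arm_command", "body": {
  "series": [
    [1, [0, 0, 0], [0, 0, 0]],
    [1, [0, 0, 0], [0, 0, 0]],
    [1, [0, 0, 0], [0, 0, 0]],
    [1, [0, 0, 0], [0, 0, 0]]
  ]
}}

```text
time_s: 4.45
tool_pos: [0.5774, -0.1808, 0.0978]
ee_rot: [[-0.991, 0.134, 0.002], [0.134, 0.991, -0.001], [-0.002, -0.001, -1.0]]
force: [0.1, -0.5, 2.4]
finger_gap: 0.0329
```

```bash
python3 d.py; python3 - <<'E'
from workcell import get_image
import cv2
cv2.imwrite("pics/c_side.png",cv2.resize(get_image("side")[120:300,260:500],None,fx=3,fy=3))
E
```

```text
t 4.45 p [ 0.5774 -0.1808  0.0978] yang 82.3 tilt 0.12 gap 0.0329 F [ 0.09 -0.45  2.4 ]
```

View pics/c_side.png

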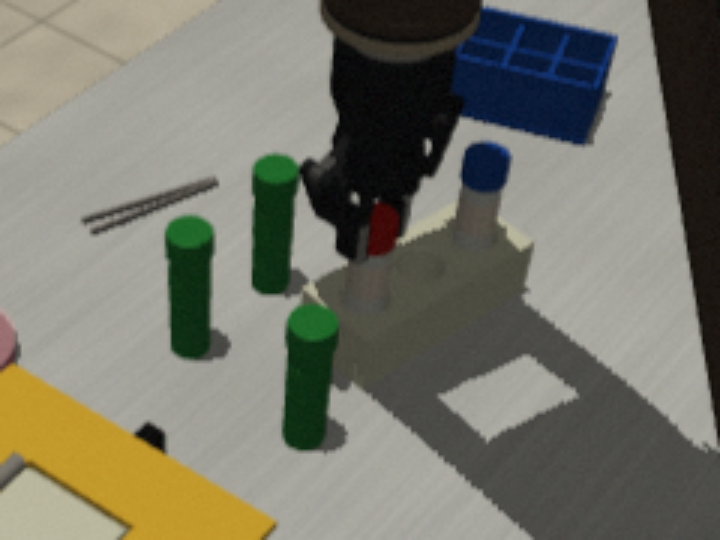

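The fingers hold the red cap (gap 33 mm). Lifting straight up.

Request:
{"method": "arm_command", "body": {
  "series": [
    [1, [0, 0, 0], [0, 0, 0]],
    [1, [0, 0, -2], [0, 0, 0]],
    [1, [0, 0, -5], [0, 0, 0]],
    [1, [0, 0, -9], [0, 0, 0]],
    [1, [0, 0, -14], [0, 0, 0]],
    [1, [0, 0, -19], [0, 0, 0]],
    [1, [0, 0, -23], [0, 0, 0]],
    [1, [0, 0, -23.5], [0, 0, 0]],
    [1, [0, 0, -23.5], [0, 0, 0]]
  ],
  "grip_force": 60
}}

```text
time_s: 5.62
tool_pos: [0.5767, -0.1805, 0.3322]
ee_rot: [[-0.991, 0.134, 0.001], [0.134, 0.991, -0.001], [-0.001, -0.001, -1.0]]
force: [-0.4, 0.5, -0.5]
finger_gap: 0.0324
```

```bash
python3 d.py "(.524,.192,.33)"; python3 - <<'E'
from workcell import get_image
import cv2
cv2.imwrite("pics/d_side.png",get_image("side"))
E
```

```text
t 5.625 p [ 0.5767 -0.1805  0.3322] yang 82.3 tilt 0.09 gap 0.0324 F [-0.43  0.49 -0.49]
(.524,.192,.33) [10.21 36.2   0.18]
```

View pics/d_side.png

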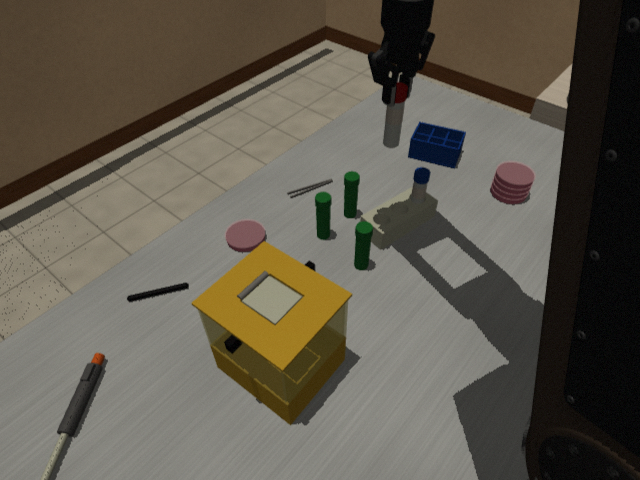

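The red tube hangs upright from the gripper (bottom about (392,145)) and blue still stands at (421,176). Moving over the mouth.

Request:
{"method": "arm_command", "body": {
  "series": [
    [1, [1, 3, 0], [0, 0, 0]],
    [1, [2.2, 8, 0], [0, 0, 0]],
    [1, [3.7, 13, 0], [0, 0, -0.05]],
    [1, [5.1, 18, 0], [0, 0, -0.08]],
    [1, [6.5, 23, 0], [0, 0, -0.11]],
    [1, [7.9, 28, 0], [0, 0, -0.14]],
    [1, [9.3, 33, 0], [0, 0, -0.17]],
    [1, [10.2, 36.2, 0], [0, 0, -0.17]],
    [1, [10.2, 36.2, 0], [0, 0, -0.17]],
    [1, [10.2, 36.2, 0], [0, 0, -0.17]]
  ]
}}

```text
time_s: 6.92
tool_pos: [0.5233, 0.1917, 0.3301]
ee_rot: [[-0.999, -0.036, -0.002], [-0.036, 0.999, -0.001], [0.002, -0.001, -1.0]]
force: [0.7, -0.0, -0.6]
finger_gap: 0.0323
```

```bash
python3 d.py "(.524,.192,.23)" "(.524,.192,.199)"; python3 - <<'E'
from workcell import get_image,camera_model
from h import *
s=get_image("side");t=get_image("top")
cv2.imwrite("pics/e_side.png",cv2.resize(s[60:420,120:420],None,fx=1.6,fy=1.6));cv2.imwrite("pics/e_top.png",t)
for n in("side","top"): print(n,proj(camera_model(n),(.524,.192,.245)),proj(camera_model(n),(.524,.192,.195)))
E
```

```text
t 6.925 p [0.5233 0.1917 0.3301] yang 92.07 tilt 0.14 gap 0.0323 F [ 0.7  -0.02 -0.64]
(.524,.192,.23) [-0.09  0.04 10.01]
(.524,.192,.199) [-0.09  0.05 13.11]
side [269.63268489 276.72070267] [272.58438861 297.93413028]
top [208.20372479 277.4125434 ] [214.80894414 276.28660163]
```

View pics/e_side.png

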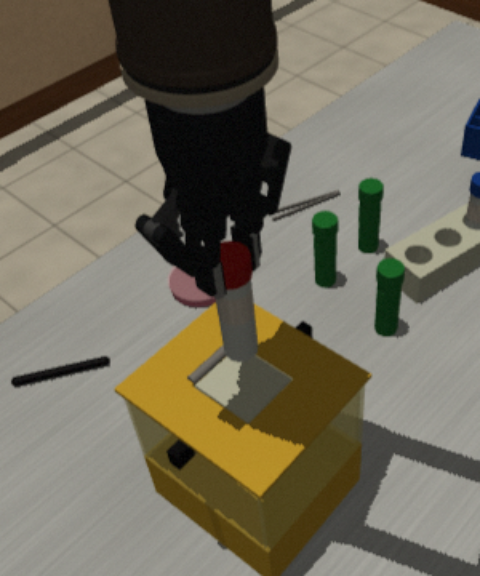

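View pics/e_top.png

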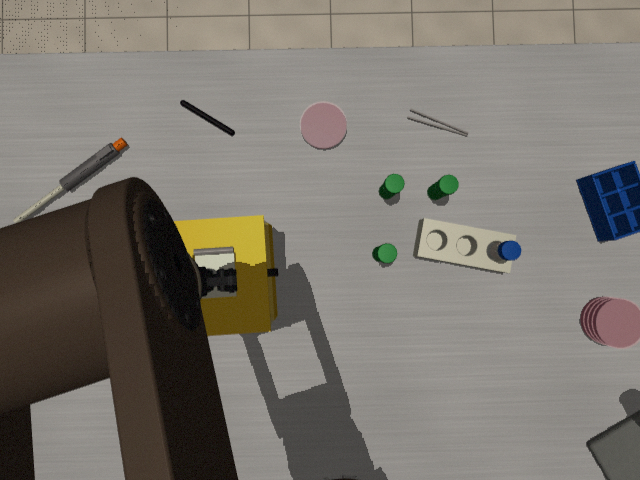

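The tube is upright and centred over the flap, with its bottom at about (270,283) where (270,277) was predicted for the underside centre. Pushing down in two calls.

Request:
{"method": "arm_command", "body": {
  "series": [
    [1, [-0.1, 0, 2], [0, 0, 0]],
    [1, [-0.1, 0, 4], [0, 0, 0]],
    [1, [-0.1, 0, 5], [0, 0, 0]],
    [1, [-0.1, 0, 6], [0, 0, 0]],
    [1, [-0.1, 0, 7], [0, 0, 0]],
    [1, [-0.1, 0, 8], [0, 0, 0]],
    [1, [-0.1, 0, 9], [0, 0, 0]],
    [1, [-0.1, 0, 9.5], [0, 0, 0]],
    [1, [-0.1, 0, 9.5], [0, 0, 0]]
  ]
}}

```text
time_s: 8.15
tool_pos: [0.5244, 0.191, 0.2352]
ee_rot: [[-0.999, -0.035, -0.002], [-0.035, 0.999, -0.001], [0.002, -0.001, -1.0]]
force: [-0.1, -1.0, 0.2]
finger_gap: 0.0323
```

```bash
python3 d.py "(.524,.192,.199)"; python3 - <<'E'
from workcell import get_image
from h import *
cv2.imwrite("pics/f_side.png",cv2.resize(get_image("side")[150:420,170:370],None,fx=2.2,fy=2.2,interpolation=cv2.INTER_CUBIC))
E
```

```text
t 8.15 p [0.5244 0.191  0.2352] yang 91.99 tilt 0.12 gap 0.0323 F [-0.13 -1.01  0.25]
(.524,.192,.199) [0.03 0.1  3.62]
```

View pics/f_side.png

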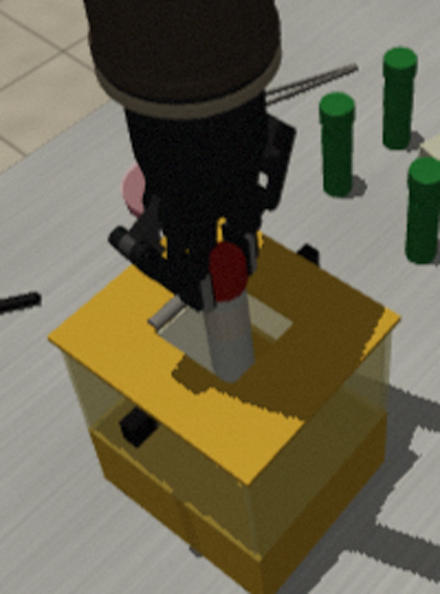

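The tube is passing upright through the opening with the flap pushed down behind it, and the force is low. Going on to about 83 mm depth.

Request:
{"method": "arm_command", "body": {
  "series": [
    [1, [0, 0.1, 1], [0, 0, 0]],
    [1, [0, 0.1, 2], [0, 0, 0]],
    [1, [0, 0.1, 2.8], [0, 0, 0]],
    [1, [0, 0.1, 3.4], [0, 0, 0]],
    [1, [0, 0.1, 3.6], [0, 0, 0]],
    [1, [0, 0.1, 3.6], [0, 0, 0]],
    [1, [0, 0.1, 3.6], [0, 0, 0]]
  ]
}}

```text
time_s: 9.07
tool_pos: [0.5246, 0.1921, 0.1998]
ee_rot: [[-0.999, -0.035, -0.001], [-0.035, 0.999, -0.001], [0.001, -0.001, -1.0]]
force: [-0.4, -0.6, -0.3]
finger_gap: 0.0323
```

```bash
python3 d.py; python3 - <<'E'
from workcell import get_image
from h import *
cv2.imwrite("pics/g_side.png",cv2.resize(get_image("side")[150:420,170:370],None,fx=2.2,fy=2.2,interpolation=cv2.INTER_CUBIC))
E
```

```text
t 9.075 p [0.5246 0.1921 0.1998] yang 91.99 tilt 0.08 gap 0.0323 F [-0.45 -0.57 -0.34]
```

View pics/g_side.png

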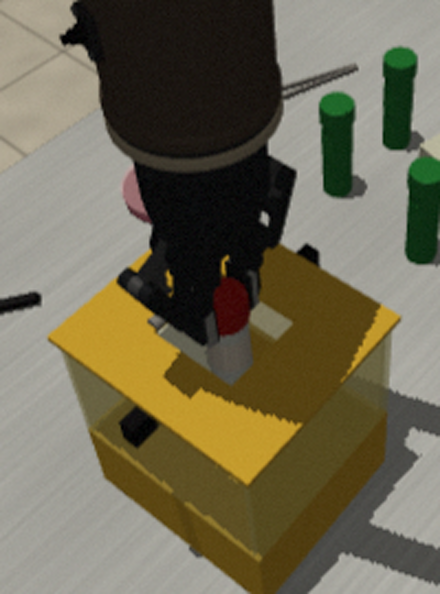

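The cap is just above the lid, so the underside is about 83 mm below it, and the tube is upright. Releasing.

Request:
{"method": "arm_command", "body": {
  "series": [
    [0, [0, 0, 0], [0, 0, 0]],
    [0, [0, 0, 0], [0, 0, 0]],
    [0, [0, 0, 0], [0, 0, 0]],
    [0, [0, 0, 0], [0, 0, 0]],
    [0, [0, 0, 0], [0, 0, 0]],
    [0, [0, 0, -3], [0, 0, 0]],
    [0, [0, 0, -8], [0, 0, 0]],
    [0, [0, 0, -13], [0, 0, 0]],
    [0, [0, 0, -15], [0, 0, 0]],
    [0, [0, 0, -15], [0, 0, 0]]
  ]
}}

```text
time_s: 10.38
tool_pos: [0.5254, 0.1925, 0.3513]
ee_rot: [[-0.999, -0.035, 0.002], [-0.035, 0.999, -0.0], [-0.002, -0.0, -1.0]]
force: [-0.7, 0.2, -0.7]
finger_gap: 0.0853
```

```bash
python3 d.py "(.45,0,.35)"; python3 - <<'E'
from workcell import get_image
from h import *
cv2.imwrite("pics/h_side.png",cv2.resize(get_image("side")[150:420,170:450],None,fx=2.2,fy=2.2,interpolation=cv2.INTER_CUBIC))
cv2.imwrite("pics/h_top.png",get_image("top"))
E
```

```text
t 10.375 p [0.5254 0.1925 0.3513] yang 91.99 tilt 0.11 gap 0.0853 F [-0.7   0.18 -0.71]
(.45,0,.35) [  8.21 -18.97   0.12]
```

View pics/h_side.png

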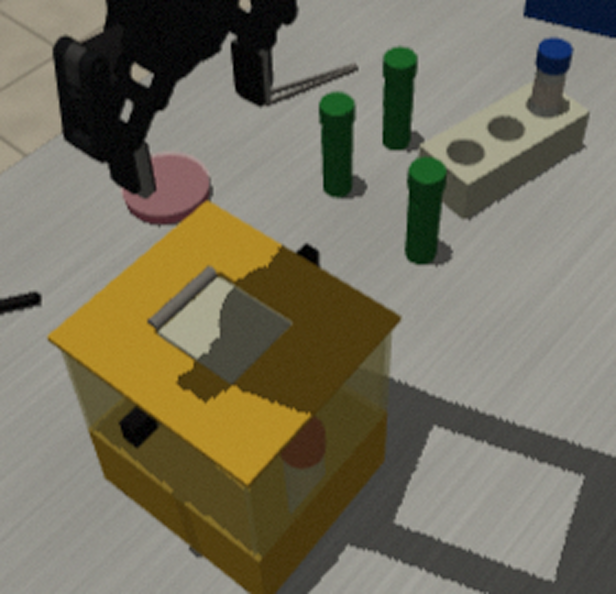

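View pics/h_top.png

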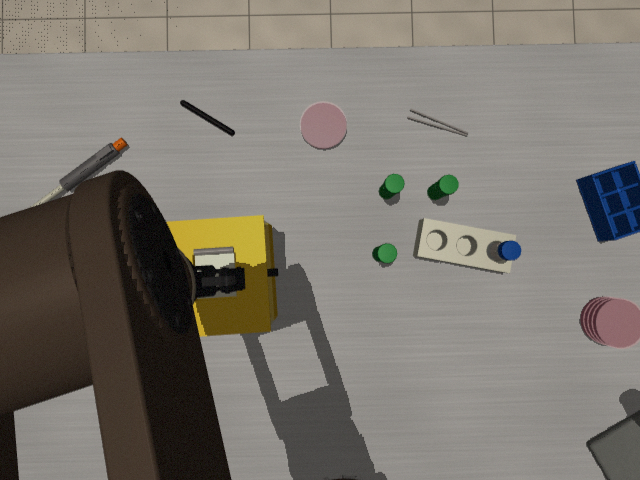

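The red tube is inside the bin, seen through the wall at crop (303,442), the flap is level, and blue is still in its hole. I'll wait a second, check that nothing moves, and hand in.

Request:
{"method": "arm_command", "body": {
  "series": [
    [0, [0, 0, 0], [0, 0, 0]],
    [0, [0, 0, 0], [0, 0, 0]],
    [0, [0, 0, 0], [0, 0, 0]],
    [0, [0, 0, 0], [0, 0, 0]],
    [0, [0, 0, 0], [0, 0, 0]],
    [0, [0, 0, 0], [0, 0, 0]],
    [0, [0, 0, 0], [0, 0, 0]],
    [0, [0, 0, 0], [0, 0, 0]]
  ]
}}

```text
time_s: 11.48
tool_pos: [0.5244, 0.1921, 0.3491]
ee_rot: [[-0.999, -0.035, -0.002], [-0.035, 0.999, -0.001], [0.002, -0.001, -1.0]]
force: [-0.5, 0.2, -0.7]
finger_gap: 0.085
```

```bash
python3 - <<'E'
from workcell import get_image,camera_model
from h import *
a=get_image("side")
a2=get_image("side")
print("moving px",(cv2.absdiff(a,a2).max(2)>40).sum())
t=get_image("top")
for c in blobs(mask(t,(105,150,60),(125,255,255))):
    (x,y),r=cv2.minEnclosingCircle(c)
    if r<15: print(x,y)
cv2.imwrite("pics/i_side.png",cv2.resize(a[150:420,170:450],None,fx=2.2,fy=2.2,interpolation=cv2.INTER_CUBIC))
E
python3 d.py
```

```text
moving px 0
510.32757568359375 249.3275909423828
t 11.625 p [0.5244 0.1922 0.3491] yang 91.99 tilt 0.12 gap 0.0856 F [ 0.2  -0.33 -0.08]
```

View pics/i_side.png

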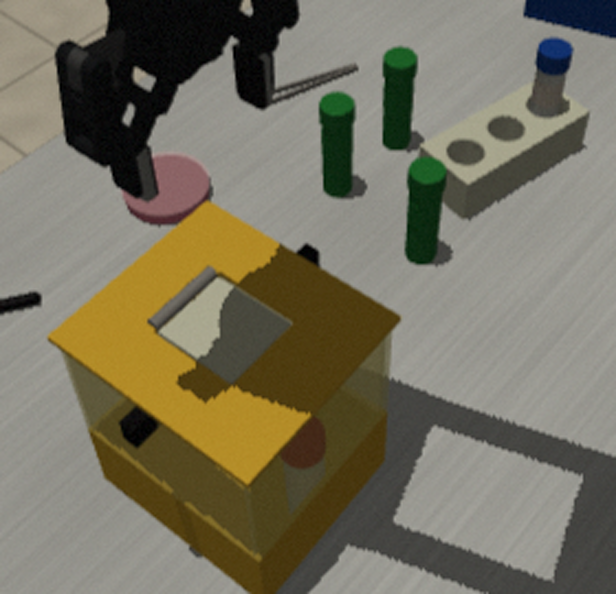

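Nothing has changed since the last picture: the tube rests in the bin, the flap is level and blue is in place.

```bash
python3 -c "
from workcell import ticket
print(ticket.finish_job())"
```

```text
the job is handed in; nothing more can be done
None
```

I lifted the red-capped tube out of the rack by its cap and pushed it upright through the flap until its underside was about 83 mm below the lid. I then let go, raised the gripper clear and handed the job in at about 11.6 s of the 43 s allowed.

My last checks found nothing wrong:
- **Red tube:** it lies still inside the bin, with no pixels changing between two side pictures.
- **Flap:** it looks level in the side view. I judged this by eye and could not read its angle.
- **Blue tube:** its cap is within a pixel of where it started (about 1 mm), still standing in its hole.
- **Robot:** the open gripper hangs about 150 mm above the lid and touches nothing.

I did not measure the flap's angle during the push. The pictures showed it pushed down beside the tube.

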